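# Raise the feed gate and push the timber home

## Task

The counterweighted red-and-white gate arm is down across the lane of the feed jig. Push the arm up past its balance point and let it go so that it stays raised by itself; then push the piece of timber along the lane, under the raised gate, until it sits fully home against the end stop, and take the hand away. Slide the timber, never lift it, and leave the padlock, the nut, the roll of tape and the sanding block where they are.

Things in the scene. Friction and masses are not known exactly. Their poses are not given: they have to be found in the camera images.
- jig: Feed jig, fixed: plywood board 12 mm thick, x -60..+110, y -170..+170 mm in its frame. Origin on the bench under the middle of the lane, z up. Timber is fed towards its -y between two wooden fences (inner faces at x = -26.5 and +26.5 mm, outer at 41 mm, tops 28 mm above the bench), open at +y, closed at -y by the end stop.
- gate (a joint): Gate arm's angle about its level hinge (along the jig's y): 0 = down, level across the lane; grows as the tip rises; 1.45 = fully raised, on its stop. Below the balance point (about 0.8 rad) its weight swings it shut, above it swings on up and stays. The hinge is damped. 1 to 2 N upward near the tip lifts it.
- gate_hinge (a point): Hinge axis of the gate in the arm's plane: jig x = +85, y = -80 mm, 90 mm above the bench. It runs between two grey cheeks (30 mm in x, 20 mm either side of the arm's plane, up to 118 mm above the bench). The arm, when down, points from here to the jig's -x.
- gate_tip (a point): Centre of the arm's free end, 180 mm from the hinge axis; moves with it. Straight bar 12 mm wide, 16 mm high, white with red bands, its centreline through the hinge axis; when down its underside is 82 mm above the bench and its last 50 mm stand free beyond the near fence, open beneath. A red plate hung from it 65 to 105 mm from the hinge bars the lane to 18 mm above the bench.
- timber_center (a point): Centre of the loose block of timber (45 mm wide x 140 mm long x 32 mm high, about 160 g) lying in the lane on the board; its long axis is its y axis, along the lane; its top is 44 mm above the bench. It slides with light friction.
- stop_face (a point): Middle of the end stop's face that meets the timber: jig x = 0, y = -145 mm, 28 mm above the bench (stop's top 42 mm). Home, the timber's centre is 70 mm from this face.
- padlock: Brass padlock 61 x 40 x 17 mm lying loose on the far side of the board, to be left alone; origin under its middle.
- nut: Steel hex nut 30 x 26 x 13 mm lying loose on the far side of the board beyond the gate post, to be left alone; origin under its middle.
- tape_roll: Roll of black tape, 68 mm across, 18 mm high, loose on the bench, to be left alone; origin under its middle.
- sanding: Sanding block 60 x 100 x 31 mm, loose on the bench, to be left alone; origin under its middle.
- counterweight (a point): Centre of the dark counterweight cylinder (40 mm diameter, 40 mm long along the hinge axis), fixed to the arm's shaft and turning with it. With the arm down it lies 25 mm from the hinge axis in the jig's +x, 50 mm above it, and 50 mm to the +y side of the arm's plane.

How it is judged:
On the way, in this order (a step that is already met when the one before it is completed fails the run):
1. the gate arm stands raised by itself, untouched, with the timber still short of it (value of joint gate above 1.3 rad and contact force between each of the arm, the fingers and jig below 0.1 N and y of timber_center in the frame of jig above -0.01 m), for 0.2 s.
2. the timber is home against the end stop under the raised gate (y of timber_center in the frame of jig below -0.07 m and value of joint gate above 1.3 rad), for 0.2 s.
At the end, for the whole second after the job is handed in: The gate is at rest, raised by itself (beyond 1.3 rad); the timber lies flat in the lane within 5 mm of the end stop, under the gate (all of step 2 and x of timber_center in the frame of jig between -0.012 and 0.012 m and height (world z) of timber_center below 0.034 m and velocity of joint gate between -0.05 and 0.05 rad/s and distance between timber_center and stop_face below 0.08 m); the robot touches nothing.
It fails at once if the timber is lifted or tipped (height (world z) of timber_center above 0.04 m or angle between timber_center's own z axis and vertical above 0.2 rad).
It fails at once if a bystander is disturbed (moved more than 20 mm) (distance of any of padlock, nut, tape_roll, sanding from where it was at the start of the episode above 0.02 m).
It also fails if it takes over 56 s, if anything falls off the work surface, if the arm or the gripper's body presses on something with over 40 N, if the wrist force passes 120 N, or if a joint passes its speed limit or range.

## Robot

A 6-joint arm with a two-finger parallel gripper is mounted at the origin on the work surface; the furniture and walls round the work are solid. World frame = base frame: x ahead of the robot, y to its left, z up, the work surface at z = 0. Lengths are in m, angles in rad, forces in N, time in s.
With the tool pointing down it reaches from about 0.4 to 0.825 m from the base axis. Payload 7 kg.
Tool frame: the origin (TCP) lies on the mounting face of the last link; the fingertips stand arm.tcp_to_tips ahead of it and the grasp point (between the pads) lies 159 mm ahead of it (arm.tcp_to_tips is the distance from the TCP to the fingertips, in m); z points along the fingers, y is the direction in which the jaws open and shut (so a half turn about z gives the same grasp; the last joint's range is limited). The gripper opens to 88 mm and grips with 3 to 60 N. Pads are 19 mm wide; open, the fingers measure 130 mm over their backs; the gripper's body (78 mm by 193 mm) begins 47 mm behind the grasp point.
Start: joints at [1.478, 0.359, 0.012, 0, -1.224, -0.288], TCP at [0.251, 0.627, 0.405] pointing down, gripper open.
Joint ranges: [-3.07, 3.07], [-1.43, 2.12], [-1.02, 1.25], [-3.03, 1.67], [-3.05, -0], [-3.03, 3.03]. Speed limits (rad/s): [2.39, 2.39, 3.01, 3.14, 3.14, 3.14].

## Interface

Orientations are given as [roll, pitch, yaw] about the fixed x, y, z axes, in that order (R = Rz(yaw) Ry(pitch) Rx(roll)).
In Python, from station import arm, cams, job_done, finder gives the robot as it stands.
- The arm moves only by the tool play_rows, never from a script. Its argument "targets" is a list that holds one entry, the list of rows, each a list of 4 numbers: the shift along the tool's x, y, z in m, then the turn about the tool's z in degrees. A call has 1 to 5 rows; each row is the pose to reach, as a shift and turn from the pose commanded when the call began, along the tool's axes at that moment; what a row does not reach only later rows make up. A row lasts 1/8 s, in which the tool goes at most 62.5 mm and 10.7 degrees, less where a joint would pass 70% of its speed; a pose out of reach is approached as far as the arm can. A call with a gripper value outside its range is refused whole. "grip" is the closure in counts, from 0 (fully open) to 255 (shut), set as the call begins (left out, the last holds). The fingers move at their own pace and stop on an object; "newtons" is the grip in N (left out, the last holds). Time passes only in rows, so rows that repeat a pose let the fingers close. It gives the time, the measured TCP pose, the force and the opening at its end, in the units of the state.
- arm.get_state(): the state, without advancing time (a new reading comes with each control period).
- cams.grab_frame(name): name is "scene" or "top"; returns (picture, depth): 384x512x3 uint8, red, green, blue; 384x512 float32, m along the optical axis (not along the pixel's ray), 0 where there is no reading.
- cams.camera_params(name): a dict with "intrinsics" (3x3 intrinsics, pixels), "position" and "attitude" of the camera in the world. Camera axes: x right, y down, z forward; pixel columns grow to the right and rows downward; lengths in m; the calibration is good to about 2 mm. A picture is of the moment at which its call begins. camera_params takes no time and is no camera call.
- job_done(): hands the job in, once; it reports no verdict.
Trained networks look in the newest picture that a camera, given by its name, has taken for a name from the list of things; names that differ only in an ending like _2 or _b are one class to them, and where a whole thing is asked for, a point or a joint stands for the part that bears it (a point fixed in the world has none). Each returns a list of dicts, best first, with "score" (0 to 1); they miss things now and then, are a little off and sometimes report something else, mostly with a low value. They report only what shows in the picture. A call takes as long as a camera call.
- finder.find_in(camera, query): "xyz" ([x, y, z] in m, in world coordinates, good to about 4 mm: the middle of the surface that is visible of it).
- finder.masks_of(camera, query): "mask" (384x512 bool, what is visible of it).
The state is a dict: "t": time; "q": joint angles; "qd": joint speeds; "joint_efforts": joint torques, N m; "eef_pos": TCP position; "ee_rot": TCP orientation; "force": force on the tool from outside, world axes, zero at the start; "moment": the same for the moment, N m; "width": finger opening in m.
Only numpy, scipy, OpenCV 4.12 (cv2) and the standard library are available. Lean on these libraries where they do the work, as an engineer would, in place of code of your own. Each camera call takes 0.05 s, during which the arm holds its last target. There are 200 camera calls.

## Working session

There is one attempt and no reset: what is moved stays moved. The work goes in short steps, Python scripts to look and compute and a tool call to move; the robot and the scene stay as the last step left them, time stands still between calls to the robot, and variables do not carry over. Pictures are saved under pics/ and viewed, about 8 in all and at most 12, crops included, and the job is handed in when it is done.

Besides the shell and the picture viewer there is one more tool, called after ">>>" as name(argument=value, ...), one argument or row to a line, values as JSON. play_rows: Moves the arm, as the interface text tells. Its arguments: {"type":"object","properties":{"targets":{"type":"array","items":{"type":"array","items":{"type":"array","items":{"type":"number"}}}},"grip":{"type":"number"},"newtons":{"type":"number"}},"required":["targets"]}

```bash
mkdir -p pics; cat > h.py <<'E'
from station import arm,cams,job_done,finder
import numpy as np,cv2
from scipy.spatial.transform import Rotation as R
def snap(n,f):
    p,d=cams.grab_frame(n); cv2.imwrite('pics/'+f,p[:,:,::-1]); np.save('pics/'+n+'.npy',d); return p,d
E
python3 - <<'E'
from h import *
print(arm.get_state(),arm.tcp_to_tips)
a,_=snap('scene','s0.png');b,_=snap('top','t0.png')
for n in('scene','top'):
    c=cams.camera_params(n);print(n,c)
    for q in('timber_center','gate_tip','stop_face','counterweight','padlock','nut','tape_roll','sanding','jig'):
        r=finder.find_in(n,q);print(q,[(np.round(x['xyz'],3).tolist(),round(x['score'],2)) for x in r[:2]])
E
```

```text
{'t': 0.0, 'q': array([ 1.47809784e+00,  3.59380216e-01,  1.10619603e-02, -3.32231469e-04,
       -1.22411294e+00, -2.88111093e-01]), 'qd': array([ 0.00031075, -0.00025531,  0.00207193, -0.00010673, -0.00089895,
       -0.0015811 ]), 'joint_efforts': array([ 5.12811657e-04, -5.82718241e+01,  2.93053436e+01,  6.99672773e+00,
        6.93808499e-03, -1.57439986e-04]), 'eef_pos': array([0.25080348, 0.62646433, 0.40373134]), 'ee_rot': array([ 3.13993642e+00, -1.65129902e-04, -3.80922581e-01]), 'force': array([ 0.24419012, -0.89187969,  0.81978228]), 'moment': array([ 0.02971826, -0.00332199, -0.01226225]), 'width': 0.08767790502578322} 0.1781
scene {'intrinsics': array([[381.53388153,   0.        , 253.49588865],
       [  0.        , 381.53388153, 192.47589348],
       [  0.        ,   0.        ,   1.        ]]), 'position': array([-0.06139403, -0.54248598,  0.81606592]), 'attitude': array([-2.35349488, -0.00423347, -0.89595466])}
timber_center [([0.498, -0.062, 0.045], 0.84)]
gate_tip [([0.528, -0.194, 0.1], 0.56)]
stop_face [([0.502, -0.202, 0.017], 0.75)]
counterweight [([0.527, -0.
[... 317 characters left out ...]

       [  0.        , 385.52575535, 184.70811715],
       [  0.        ,   0.        ,   1.        ]]), 'position': array([ 0.30560948, -0.11402644,  1.29063148]), 'attitude': array([-2.97775357e+00,  8.04133628e-04, -1.59849252e+00])}
timber_center [([0.51, -0.047, 0.046], 0.9), ([0.567, -0.195, 0.099], 0.5)]
gate_tip [([0.571, -0.191, 0.1], 0.93)]
stop_face [([0.518, -0.161, 0.017], 0.96)]
counterweight [([0.57, -0.194, 0.102], 0.59)]
padlock [([0.591, -0.049, 0.027], 0.52)]
nut [([0.589, -0.05, 0.022], 0.6), ([0.564, -0.276, 0.03], 0.44)]
tape_roll [([0.392, -0.429, 0.015], 0.51)]
sanding [([0.614, 0.242, 0.031], 0.95)]
jig [([0.522, -0.161, 0.014], 0.56), ([0.511, -0.048, 0.046], 0.37)]
```

View pics/s0.png

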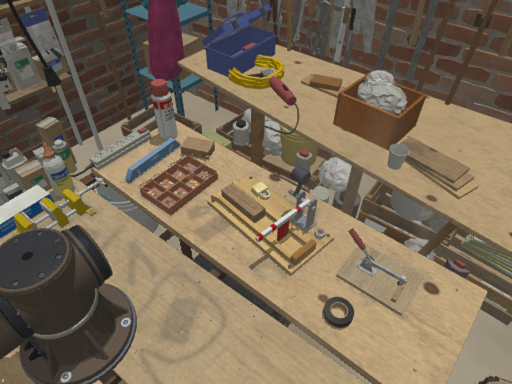

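View pics/t0.png

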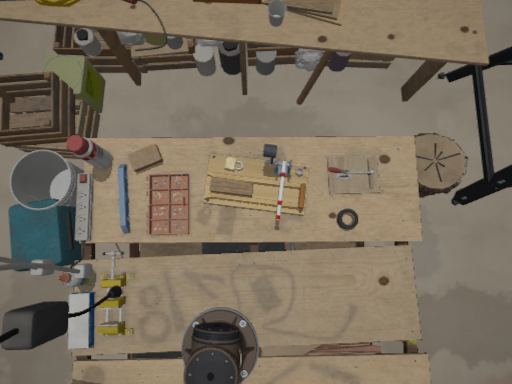

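The jig lies roughly at x≈0.5, y≈-0.1, with its feed direction towards world -y (image right in the top view). In the top view the timber is at pixel (232,187), the gate runs (283,165)→(278,228) and the end stop is at (302,195). Next I'll fit the jig frame from the depth.

```bash
cat >> h.py <<'E'
def cloud(n,d):
    c=cams.camera_params(n);K=c['intrinsics'];v,u=np.mgrid[:384,:512]
    P=np.stack([(u-K[0,2])*d/K[0,0],(v-K[1,2])*d/K[1,1],d],-1)
    return P@R.from_euler('xyz',c['attitude']).as_matrix().T+c['position']
E
python3 - <<'E'
from h import *
for n in('top','scene'):
    P=cloud(n,np.load(f'pics/{n}.npy'));z=P[...,2]
    reg=(abs(P[...,0]-.52)<.16)&(abs(P[...,1]+.12)<.22)
    for nm,lo,hi in(('board',.008,.016),('fence',.024,.033),('timber+stop',.037,.05),('gate',.088,.11)):
        m=(reg&(z>lo)&(z<hi)).astype(np.uint8)
        k,lab,st,_=cv2.connectedComponentsWithStats(m)
        for i in np.argsort(-st[1:,4])[:3]+1:
            q=P[lab==i]
            if len(q)<25: continue
            r=cv2.minAreaRect((q[:,:2]*1000).astype(np.float32))
            print(n,nm,len(q),np.round(r[0],1),np.round(r[1],1),round(r[2],1),'zmed',round(np.median(q[:,2]),4))
im=np.hstack([cv2.resize(cv2.imread('pics/t0.png')[140:240,195:325],None,fx=4,fy=4),])
cv2.imwrite('pics/c0.png',cv2.resize(cv2.imread('pics/s0.png')[160:280,195:345],None,fx=5,fy=5,interpolation=cv2.INTER_CUBIC))
cv2.imwrite('pics/c1.png',im)
E
```

```text
top board 919 [579.7 -93.9] [246.2  66.9] 81.0 zmed 0.0126
top board 380 [454.2 -75.6] [246.3  20.3] 81.3 zmed 0.0126
top board 358 [ 496.7 -138.5] [134.9  51.2] 81.1 zmed 0.0124
top fence 285 [470.1 -77.2] [242.2  17.1] 82.4 zmed 0.0289
top fence 276 [537.2 -87.5] [245.8  19.2] 79.8 zmed 0.0287
top fence 113 [589.4 -53.5] [47.8 39.7] 78.5 zmed 0.0273
top timber+stop 575 [510.4 -49.3] [139.5  46.3] 81.2 zmed 0.0449
top timber+stop 139 [ 473.1 -280.3] [17.7 80. ] 81.1 zmed 0.0428
top gate 269 [ 483.7 -214.6] [ 35.3 189.1] 83.8 zmed 0.0988
top gate 59 [ 573.1 -181.8] [45.3 18.6] 66.3 zmed 0.0966
scene board 1390 [ 520.2 -132.2] [340.3 171.6] 81.5 zmed 0.0108
scene board 685 [586.8 -68.8] [194.1  61.6] 81.1 zmed 0.0106
scene board 345 [ 488. -217.] [88.7 47.5] 80.6 zmed 0.0108
scene fence 463 [505.6 -61.5] [204.4  86.1] 82.8 zmed 0.0266
scene fence 206 [ 452.8 -246.2] [ 64.3 130.9] 22.5 zmed 0.0268
scene fence 114 [460.4  96.1] [  7.3 199.7] 90.0 zmed 0.0281
scene timber+stop 607 [509.8 -49.4] [140.5  47.6] 81.1 zmed 0.0423
scene timber+stop 190 [ 472.1 -280.4] [18.8 81.5] 81.7 zmed 0.0402
scene timber+stop 37 [ 483.3 -209.3] [ 4.8 39. ] 76.1 zmed 0.0434
scene gate 535 [ 493.6 -215.8] [197.1  87.9] 9.4 zmed 0.0957
```

View pics/c0.png

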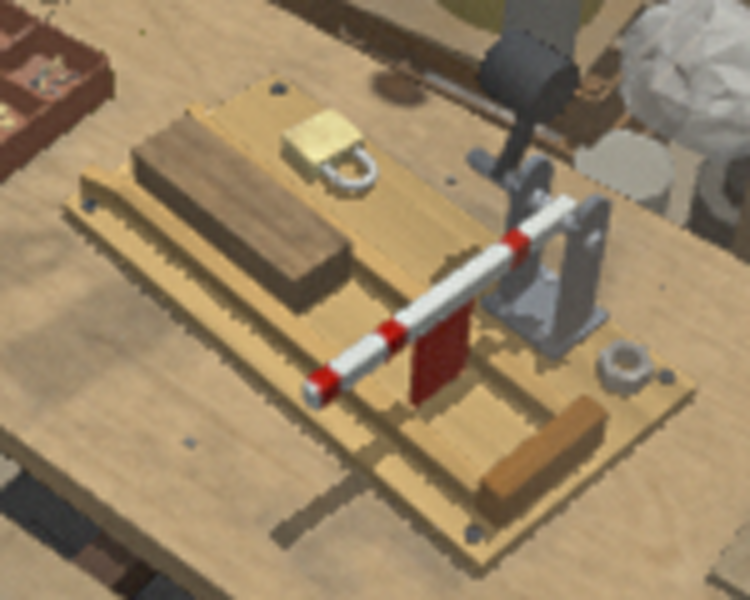

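View pics/c1.png

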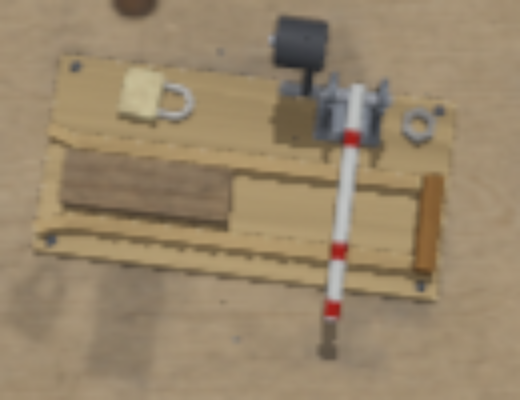

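The views agree with the description. From the stop, board and timber fits, the jig origin is ≈(0.496,-0.128), its yaw is -8.8°, and the timber is at jig y≈+80 mm. The crops show the free tip overhanging the near fence.

I'll straddle the bar near its tip with the jaws, hold it lightly and follow its arc up past balance. Then I'll open and back off.

>>> play_rows(
  targets=[
    [[0.05,0.04,0,-3],[0.1,0.08,0,-6],[0.15,0.12,0,-9],[0.2,0.16,0,-13],[0.24,0.2,0,-13]],
  ],
  grip=0,
)

```text
t: 1.62
eef_pos: [0.4, 0.3501, 0.4049]
ee_rot: [-3.141, -0.0, -0.153]
force: [0.3, 0.1, 0.3]
width: 0.0877
```

>>> play_rows(
  targets=[
    [[0.03,0.056,0,0],[0.05,0.11,0,0],[0.07,0.17,0,0],[0.09,0.225,0,0],[0.09,0.28,0,0]],
  ],
)

```text
t: 2.25
eef_pos: [0.4456, 0.0595, 0.4048]
ee_rot: [-3.142, -0.001, -0.154]
force: [1.8, 0.8, 0.1]
width: 0.0872
```

>>> play_rows(
  targets=[
    [[0,0.055,0,0],[0,0.11,0,0],[0,0.165,0,0],[0,0.22,0,0],[0,0.258,0,0]],
  ],
)

```text
t: 2.88
eef_pos: [0.405, -0.1955, 0.405]
ee_rot: [3.142, -0.001, -0.155]
force: [0.3, -0.1, 0.0]
width: 0.087
```

```bash
python3 - <<'E'
from h import *
P=cloud('top',np.load('pics/top.npy')).reshape(-1,3)
m=(abs(P[:,0]-.43)<.05)&(abs(P[:,1]+.2)<.05)&(P[:,2]>.085)&(P[:,2]<.11);q=P[m]
Rj=np.array([[.988,-.153],[.153,.988]])
j=(q[:,:2]-[.496,-.128])@Rj.T
print(len(q),j.min(0),j.max(0),np.median(j,0),np.median(q[:,2]))
E
```

```text
117 [-0.09378923 -0.0864456 ] [-0.00373559 -0.07394794] [-0.05081566 -0.07992477] 0.09903807272233145
```

>>> play_rows(
  targets=[
    [[0,0,0.06,0],[0,0,0.12,0],[0,0,0.145,0],[0,0,0.155,0],[0,0,0.155,0]],
  ],
  grip=140,
  newtons=8,
)

```text
t: 3.5
eef_pos: [0.4061, -0.1935, 0.2499]
ee_rot: [3.141, 0.0, -0.154]
force: [0.5, -0.3, 0.4]
width: 0.0436
```

>>> play_rows(
  targets=[
    [[0,0.0015,0,0],[0,0.0015,0,0],[0,0.0015,0,0],[0,0.0015,0,0]],
  ],
  grip=255,
  newtons=6,
)

```text
t: 4.0
eef_pos: [0.4058, -0.1947, 0.2502]
ee_rot: [-3.141, -0.001, -0.154]
force: [0.1, 5.7, 4.8]
width: 0.0121
```

>>> play_rows(
  targets=[
    [[0.001,0,-0.016,0],[0.003,0,-0.033,0],[0.007,0,-0.048,0],[0.013,0,-0.064,0],[0.02,0,-0.079,0]],
  ],
)

```text
t: 4.62
eef_pos: [0.4251, -0.1976, 0.329]
ee_rot: [-3.141, 0.0, -0.154]
force: [2.0, 3.5, -2.5]
width: 0.0125
```

>>> play_rows(
  targets=[
    [[0.009,0,-0.014,0],[0.019,0,-0.027,0],[0.03,0,-0.039,0],[0.042,0,-0.05,0],[0.055,0,-0.059,0]],
  ],
)

```text
t: 5.25
eef_pos: [0.4799, -0.2061, 0.3882]
ee_rot: [-3.141, 0.0, -0.154]
force: [0.1, 4.2, -0.5]
width: 0.0124
```

```bash
python3 - <<'E'
from h import *
snap('scene','s1.png')
cv2.imwrite('pics/c2.png',cv2.resize(cv2.imread('pics/s1.png')[100:280,195:345],None,fx=3,fy=3,interpolation=cv2.INTER_CUBIC))
E
```

```text
(no output)
```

View pics/c2.png

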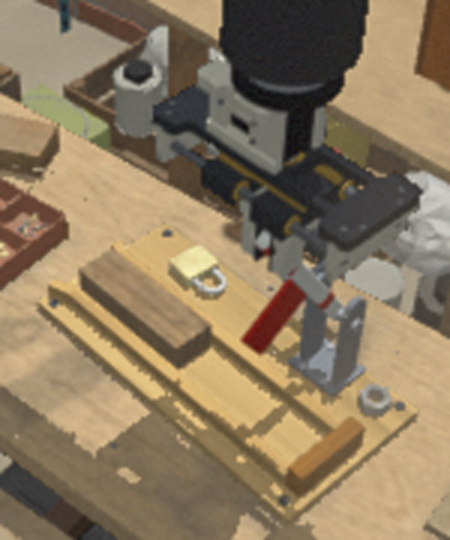

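The crop shows the bar gripped at roughly 1 rad, with the red plate swung clear at (275,312) and the timber still up-lane. Now I'll release it.

>>> play_rows(
  targets=[
    [[0,0,0,0],[0,0,0,0],[-0.01,0,-0.02,0],[-0.03,0,-0.03,0],[-0.06,0,-0.03,0]],
  ],
  grip=60,
)

```text
t: 5.92
eef_pos: [0.42, -0.1974, 0.4181]
ee_rot: [3.141, -0.001, -0.154]
force: [-0.0, 0.9, 0.2]
width: 0.0567
```

>>> play_rows(
  targets=[
    [[-0.03,0,0,0],[-0.03,0,0,0],[-0.03,0,0,0],[-0.03,0,0,0],[-0.03,0,0,0]],
  ],
)

```text
t: 6.55
eef_pos: [0.3912, -0.1928, 0.4174]
ee_rot: [3.141, 0.001, -0.154]
force: [-0.2, 0.4, 0.2]
width: 0.0675
```

```bash
python3 - <<'E'
from h import *
snap('scene','s2.png')
cv2.imwrite('pics/c3.png',cv2.resize(cv2.imread('pics/s2.png')[100:280,195:345],None,fx=3,fy=3,interpolation=cv2.INTER_CUBIC))
E
```

```text
(no output)
```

View pics/c3.png

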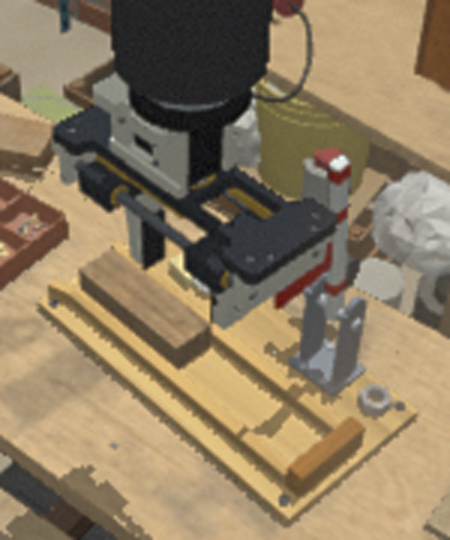

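The gate stands upright on its stop at (325,160–290) in the crop, clear of the hand. The timber is unmoved. Next I'll go behind the timber, turn 90° and close the fingers.

>>> play_rows(
  targets=[
    [[0,-0.05,0,10],[0.02,-0.1,0,20],[0.045,-0.155,0,30],[0.07,-0.21,0,40],[0.094,-0.265,0,50]],
  ],
  grip=255,
)

```text
t: 7.22
eef_pos: [0.5239, 0.0546, 0.4177]
ee_rot: [-3.141, -0.0, -1.032]
force: [1.7, -0.3, -0.1]
width: 0.0227
```

>>> play_rows(
  targets=[
    [[0,0,0,10],[0,0,0,20],[0,0,0,30],[0,0,0,40],[0,0,0,40]],
  ],
)

```text
t: 7.85
eef_pos: [0.5231, 0.0528, 0.4173]
ee_rot: [3.141, -0.0, -1.723]
force: [0.1, 0.0, -0.5]
width: 0.0004
```

```bash
python3 - <<'E'
from h import *
s=arm.get_state();Rj=np.array([[.988,-.153],[.153,.988]])
print(s['eef_pos'],s['ee_rot'],s['width'],Rj@(s['eef_pos'][:2]-[.496,-.128]),s['t'])
E
```

```text
[0.52313237 0.05276984 0.41732849] [ 3.14108597e+00 -3.88118985e-04 -1.72345594e+00] 0.0004274767468138902 [-0.000851    0.18275185] 7.85
```

>>> play_rows(
  targets=[
    [[0,0,0.06,0],[0,0,0.12,0],[0,0,0.17,0],[0,0,0.2,0],[0,0,0.208,0]],
  ],
)

```text
t: 8.48
eef_pos: [0.5224, 0.0524, 0.2077]
ee_rot: [3.138, -0.002, -1.721]
force: [-0.4, 0.3, 1.3]
width: 0.0003
```

>>> play_rows(
  targets=[
    [[0.01,0,0,0],[0.02,0,0,0],[0.03,0,0,0],[0.04,0,0,0],[0.05,0,0,0]],
  ],
)

```text
t: 9.1
eef_pos: [0.5152, 0.0025, 0.2101]
ee_rot: [-3.141, 0.001, -1.725]
force: [-0.5, 0.6, 0.4]
width: 0.0003
```

>>> play_rows(
  targets=[
    [[0.01,0,0,0],[0.02,0,0,0],[0.03,0,0,0],[0.04,0,0,0],[0.05,0,0,0]],
  ],
)

```text
t: 9.72
eef_pos: [0.5074, -0.0468, 0.2096]
ee_rot: [3.141, -0.0, -1.725]
force: [0.8, 0.9, 0.4]
width: 0.0003
```

>>> play_rows(
  targets=[
    [[0.01,0,0,0],[0.02,0,0,0],[0.03,0,0,0],[0.04,0,0,0],[0.05,0,0,0]],
  ],
)

```text
t: 10.35
eef_pos: [0.4997, -0.0963, 0.2096]
ee_rot: [3.141, -0.0, -1.725]
force: [-0.0, 0.9, 0.1]
width: 0.0005
```

```bash
python3 - <<'E'
from h import *
s=arm.get_state();Rj=np.array([[.988,-.153],[.153,.988]])
print(Rj@(s['eef_pos'][:2]-[.496,-.128]))
_,d=snap('scene','s3.png')
P=cloud('scene',d).reshape(-1,3);j=np.c_[(P[:,:2]-[.496,-.128])@Rj.T,P[:,2]]
q=j[(abs(j[:,0])<.03)&(abs(j[:,2]-.0425)<.004)&(abs(j[:,1]+.03)<.11)];print(len(q),q.min(0),q.max(0))
cv2.imwrite('pics/c4.png',cv2.resize(cv2.imread('pics/s3.png')[100:280,195:345],None,fx=3,fy=3,interpolation=cv2.INTER_CUBIC))
E
```

```text
[-0.00115201  0.03193468]
735 [-0.02403488 -0.12154036  0.03852691] [0.02343124 0.03888894 0.04640035]
```

View pics/c4.png

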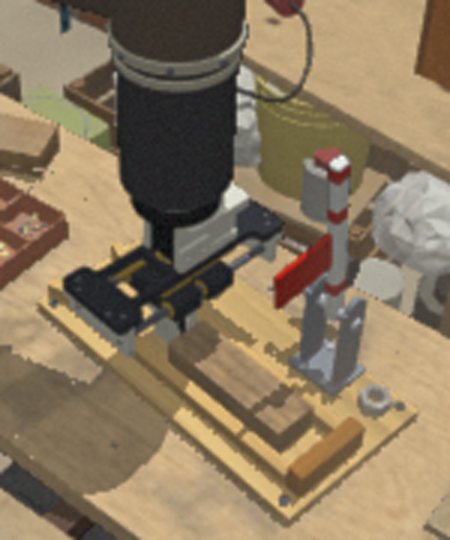

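The timber is passing under the raised gate, about 25 mm short of the stop, and the hand is clear of the plate. I'll finish the push slowly.

>>> play_rows(
  targets=[
    [[0.006,0,0,0],[0.012,0,0,0],[0.017,0,0,0],[0.022,0,0,0],[0.022,0,0,0]],
  ],
)

```text
t: 11.02
eef_pos: [0.4964, -0.1176, 0.2097]
ee_rot: [3.142, -0.0, -1.725]
force: [0.1, 0.9, 0.3]
width: 0.0005
```

>>> play_rows(
  targets=[
    [[0.001,0,0,0],[0.002,0,0,0],[0.003,0,0,0],[0.004,0,0,0],[0.004,0,0,0]],
  ],
)

```text
t: 11.65
eef_pos: [0.496, -0.1212, 0.2097]
ee_rot: [-3.141, 0.0, -1.725]
force: [-0.7, 3.2, 0.2]
width: 0.0005
```

>>> play_rows(
  targets=[
    [[0.001,0,0,0],[0.002,0,0,0],[0.003,0,0,0],[0.003,0,0,0]],
  ],
)

```text
t: 12.15
eef_pos: [0.4962, -0.1221, 0.2098]
ee_rot: [-3.139, 0.004, -1.725]
force: [-0.0, 21.7, 1.0]
width: 0.0005
```

The 21.7 N reading means the timber is firmly against the stop. I'll back off and rise.

>>> play_rows(
  targets=[
    [[-0.004,0,0,0],[-0.02,0,0,0],[-0.04,0,0,0],[-0.07,0,-0.03,0],[-0.1,0,-0.08,0]],
  ],
)

```text
t: 12.78
eef_pos: [0.5102, -0.0244, 0.2891]
ee_rot: [3.138, -0.002, -1.725]
force: [1.9, -0.2, 0.3]
width: 0.0009
```

>>> play_rows(
  targets=[
    [[-0.05,0,-0.03,0],[-0.1,0,-0.06,0],[-0.13,0,-0.1,0],[-0.13,0,-0.1,0],[-0.13,0,-0.1,0]],
  ],
)

```text
t: 13.4
eef_pos: [0.5302, 0.1034, 0.3892]
ee_rot: [3.141, -0.0, -1.724]
force: [0.2, -0.9, 0.3]
width: 0.0003
```

```bash
python3 - <<'E'
from h import *
Rj=np.array([[.988,-.153],[.153,.988]])
_,d=snap('scene','s4.png')
P=cloud('scene',d)
for r in finder.masks_of('scene','timber_center')[:1]:
    q=P[r['mask']];q=q[abs(q[:,2]-.0425)<.004];b=cv2.minAreaRect((q[:,:2]*1000).astype(np.float32))
    print(b,Rj@(np.array(b[0])/1000-[.496,-.128]))
for q in('padlock','tape_roll','sanding'): print(q,[x['xyz'] for x in finder.find_in('scene',q)[:1]])
print(arm.get_state()['force'])
cv2.imwrite('pics/c5.png',cv2.resize(cv2.imread('pics/s4.png')[100:280,195:345],None,fx=3,fy=3,interpolation=cv2.INTER_CUBIC))
E
```

```text
((484.1253967285156, -204.91610717773438), (146.6212158203125, 54.95441818237305), 76.10115051269531) [ 3.60563660e-05 -7.78099282e-02]
padlock [[0.5839, -0.0575, 0.0288]]
tape_roll [[0.3884, -0.4301, 0.0205]]
sanding [[0.6113, 0.2327, 0.0327]]
[-0.45906189 -0.89873293  0.05612839]
```

View pics/c5.png

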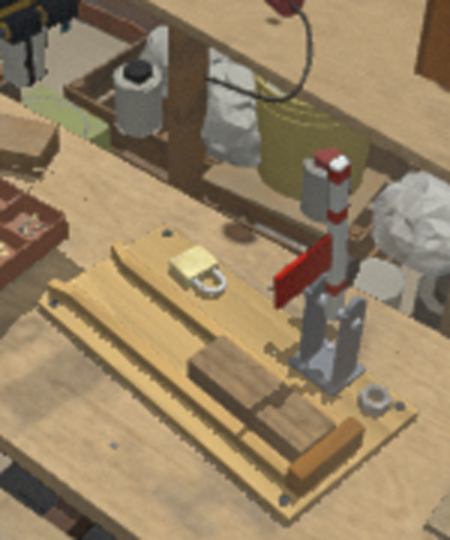

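The timber is flush against the stop, the gate is upright, the bystanders are unmoved and the hand is clear.

```bash
python3 -c "
from station import job_done
print(job_done())"
```

```text
the job is handed in; nothing more can be done
None
```

The gate is up and staying up on its own, and the timber is home against the end stop. I handed the job in at about 13.5 s of the 56 s allowed.

- **Gate:** I gripped the arm lightly near its tip and followed its arc to about 1 rad, then let go. It swung on up to its stop by itself and was still upright in the last picture. I judged that by eye and did not measure the angle.
- **Timber:** I pushed it along the lane with closed fingers until it met the stop with about 22 N, then took the hand well clear.
- **Last checks:**
  - The timber's centre measured about y = -78 mm in the jig's frame, where home is -75 mm. Its x offset was about 0.
  - That timber outline came out a little oversized (147 × 55 mm against 140 × 45 mm) and 5° askew, so the figure is only rough. The final picture shows the timber flush with the stop.
  - The padlock, tape and sanding block measured within about 4 mm of their starting positions, which is the finder's accuracy. I checked the nut only by eye, and it looked unmoved.

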